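# Snug down the screw eye with the screwdriver blade

## Task

The screw eye in the shelf's lower tier, which the anti-tip strap clips to, has worked loose: slide the screwdriver's blade through its loop as a tommy bar and, touching the eye with nothing but the blade, turn it clockwise (seen from above) until you feel its collar pull down snug on the washer, firm but without stripping the thread. Then draw the blade out and lay the screwdriver flat on the lower tier, clear of the eye. Leave the toys where they are.

Things in the scene. Friction and masses are not known exactly. Their poses are not given: they have to be found in the camera images.
- eye_loop (a point): Centre of the round loop of the steel screw eye (15 mm inside, wire 5 mm thick, 25 mm across, loop upright). Fixed in the lower tier, screw axis vertical through this point, 22 mm above the tier. x axis: level, the way a rod passes through the loop; at first it points away from the robot, 5 degrees right to 80 degrees left of straight ahead. z up. The loop turns about z.
- eye_collar (a point): Middle of the underside of the eye's 16 mm collar, 20 mm below the loop's centre. Right-hand thread, 2.5 mm a turn: the collar starts 14 to 63 degrees of turn short of the washer, a gap of 0.1 to 0.45 mm, too small for these readings. The thread runs at about 0.18 N m and the eye stays where left; resistance rises only once the collar bears on the washer.
- eye_seat (a point): Middle of the top of the fixed 28 mm washer, 2 mm above the lower tier, that the collar seats on. Once it bears, the torque about the screw axis steps from 0.18 to 0.25 N m, then climbs 4 N m per radian. Snug from about 0.4 N m; 0.5 N m is right; above 0.65 N m the thread strips. It stays snug when let go. At 100 mm from the axis, 5 N square to the blade makes 0.5 N m.
- eye: The screw eye; origin as eye_collar, axes as eye_loop. A level 8 mm shank through it can swing about 50 degrees either side of the loop's x axis before it bears on both sides of the loop and turns it. A firm grip on the handle carries much of the torque as a moment, so the side force alone can mislead.
- driver_handle (a point): Centre of the screwdriver's handle, an eight-sided wooden grip 105 mm long and 28 mm across flats. x axis runs along the screwdriver towards the tip, z up as it lies. It lies on the lower tier on a flat, shank level, this centre 14 mm above the tier. Steel shank: 8 mm thick, 115 mm long, from 52 to 168 mm ahead of this point.
- driver_tip (a point): End of the shank, 168 mm ahead of the handle's centre, on the same line; the last 10 mm taper to 5 mm.
- driver: The screwdriver, about 0.14 kg, balancing some 25 to 35 mm ahead of the handle's centre. Origin 14 mm below the handle's centre, axes as driver_handle.
- tier (a point): Point on the top face of the fixed maple shelf's lower tier, midway across, 0.58 m ahead of the robot. The tier is a level board 120 mm above the work surface, from x 0.33 to 0.84 m, y -0.47 to 0.47 m; a low upper tier stands behind it (top at 235 mm, from x 0.84 m).
- xylophone_center (a point): Toy xylophone with eight yellow bars, 180 x 108 x 23 mm, standing loose on the lower tier behind the eye; point 30 mm above the tier. Leave it alone.
- bank_center (a point): Round white ceramic money bank, 80 mm across, 77 mm high, loose on the tier; point 30 mm above the tier. Leave it alone.
- can_center (a point): Green toy watering can, 145 mm from handle to spout, 80 mm high, loose on the tier; point 30 mm above the tier. Leave it alone.
- engine_center (a point): Wooden toy train engine, 120 x 56 x 80 mm, loose on the tier; point 30 mm above the tier. Leave it alone.

How it is judged:
By the outcome, as a careful person would: the job done as asked, in the order asked, and still so for the second after the job is handed in, with the robot touching nothing.
It also fails if it takes over 72 s, if anything falls off the work surface, if the arm or the gripper's body presses on something with over 40 N, if the wrist force passes 120 N, or if a joint passes its speed limit or range.

## Robot

A 6-joint arm with a two-finger parallel gripper is mounted at the origin on the work surface. World frame = base frame: x ahead of the robot, y to its left, z up, the work surface at z = 0. Lengths are in mm, angles in rad, forces in N, time in s.
With the tool pointing down it reaches from about 350 to 875 mm from the base axis. Payload 4.2 kg.
Tool frame: the origin (TCP) lies between the finger pads; the fingertips stand 17 mm ahead of it and the grasp point (between the pads) lies 2 mm behind it (nose_length is the distance from the TCP to the fingertips, in mm); z points along the fingers, y is the direction in which the jaws open and shut (so a half turn about z gives the same grasp; the last joint's range is limited). The gripper opens to 85 mm and grips with 20 to 120 N. Pads are 22 mm wide; open, the fingers measure 114 mm over their backs; the gripper's body (76 mm by 85 mm) begins 54 mm behind the grasp point. The pads swing forward as they close: fully open they stand 13 mm farther back than shut.
Start: joints at [-0.94, 0.385, 0.008, 0, -1.194, -0.259], TCP at [227.072, -582.269, 248.312] pointing down, gripper open.
Joint ranges: [-3.14, 3.14], [-1.21, 2.06], [-1.07, 1.41], [-3.16, 2.05], [-2.99, -0.16], [-3.1, 3.1]. Speed limits (rad/s): [2.79, 2.79, 3.14, 3.14, 3.14, 3.14].

## Interface

Orientations are given as a unit quaternion [x, y, z, w].
In Python, from bench import * gives the robot as it stands.
- The arm moves only by the tool jog_arm, never from a script. Its argument "increments" is a list of rows, each a list of 4 numbers: the shift along the tool's x, y, z in m, then the turn about the tool's z in degrees. A call has 1 to 10 rows; each row is the pose to reach, as a shift and turn from the pose measured when the call began, along the tool's axes at that moment; what a row does not reach only later rows make up. A row lasts 1/8 s, in which the tool goes at most 62.5 mm and 10.7 degrees, less where a joint would pass 70% of its speed; a pose out of reach is approached as far as the arm can. A call with a gripper value outside its range is refused whole. "hand" is the gripper's target within -1 to 1 (fully open at 1, half-way at 0, shut at -1), set as the call begins (left out, the last holds). The fingers move at their own pace and stop on an object; the grip force is fixed at half the most. Time passes only in rows, so rows that repeat a pose let the fingers close. It gives the time, the measured TCP pose, the force and the opening at its end, in the units of the state.
- read_state(): the state, without advancing time (a new reading comes with each control period).
- get_image(name): name is "side" or "top" or "wrist"; returns the picture (420x560x3 uint8, red, green, blue); there is no depth.
- calibration(name): a dict with "fx", "fy", "cx", "cy" (pixels), "position" and "rotation" of the camera in the world; the wrist camera has in their place "hand_eye" (4x4, takes a point from camera to tool coordinates, whose origin is the TCP and whose axes are the flange's). Camera axes: x right, y up, looking along -z (the intrinsics and any distortion apply to the point x, -y, -z); pixel columns grow to the right and rows downward; lengths in mm; the calibration is good to about 2 mm. A picture is of the moment at which its call begins: read the wrist's pose just before it. calibration takes no time and is no camera call.
- job_done(): hands the job in, once; it reports no verdict.
The state is a dict: "clock": time; "joints": joint angles; "joint_vel": joint speeds; "joint_efforts": joint torques, N m; "position": TCP position; "ee_rot": TCP orientation; "contact_force": force on the tool from outside, world axes, zero at the start; "wrist_torque": the same for the moment, N m; "gripper_width": finger opening in mm.
Only numpy, scipy, OpenCV 4.12 (cv2) and the standard library are available. Lean on these libraries where they do the work, as an engineer would, in place of code of your own. Each camera call takes 0.05 s, during which the arm holds its last target.

## Working session

There is one attempt and no reset: what is moved stays moved. The work goes in short steps, Python scripts to look and compute and a tool call to move; the robot and the scene stay as the last step left them, time stands still between calls to the robot, and variables do not carry over. Pictures are saved under pics/ and viewed, and the job is handed in when it is done.

Besides the shell and the picture viewer there is one more tool, called after "Emit:" by a JSON object that holds its "method" and its "body". jog_arm: Moves the arm, as the interface text tells. Its arguments: {"type":"object","properties":{"increments":{"type":"array"},"hand":{"type":"number"}},"required":["increments"]}

```bash
mkdir -p pics; ls; python3 - <<'E'
from bench import *
import cv2
s=read_state(); print(s)
for n in ["side","top","wrist"]:
    c=calibration(n); print(n,c)
    cv2.imwrite(f"pics/{n}0.png",cv2.cvtColor(get_image(n),cv2.COLOR_RGB2BGR))
E
```

```text
pics
{'clock': 0.0, 'joints': array([-9.40391565e-01,  3.85614074e-01,  6.64438841e-03, -5.13025302e-04,
       -1.19401268e+00, -2.58580047e-01]), 'joint_vel': array([ 1.26086551e-03, -1.34357987e-03, -1.20552590e-03,  2.25241371e-03,
       -2.26458283e-03,  8.20320014e-05]), 'joint_efforts': array([ 1.34165162e-03, -3.92291307e+01,  1.88403100e+01,  4.18618530e+00,
       -4.62592696e-03, -1.31119384e-05]), 'position': array([ 226.88914951, -581.78295718,  247.19201024]), 'ee_rot': array([-1.84750121e-01,  9.82784891e-01,  1.08932689e-03, -2.54748652e-04]), 'contact_force': array([ 0.1175926 ,  0.765964  , -0.41267971]), 'wrist_torque': array([ 0.06284902, -0.01114816,  0.039661  ]), 'gripper_width': 85.59812370063423}
side {'fx': 515.8479102708658, 'fy': 515.8479102708658, 'cx': 275.863602616941, 'cy': 211.59710906280444, 'position': array([ 549.00806699, -626.4016108 ,  959.20792837]), 'rotation': array([ 0.33464045, -0.01165486, -0.02890996,  0.94183021])}
top {'fx': 395.31437829073633, 'fy': 395.31437829073633, 'cx': 278.4208337952204, 'cy': 210.7154489628889, 'position': array([405.90178866,  11.85625152, 935.60926418]), 'rotation': array([ 0.08109827, -0.07843543, -0.68028225,  0.72421475])}
wrist {'fx': 307.10721413529313, 'fy': 307.10721413529313, 'cx': 281.86729454676384, 'cy': 208.9386266602441, 'hand_eye': array([[-3.98319122e-04,  9.52524246e-01,  3.04462481e-01,
         7.66968110e+01],
       [ 9.99999208e-01,  1.58781267e-05,  1.25859352e-03,
        -7.06793850e-01],
       [ 1.19400655e-03,  3.04462741e-01, -9.52523498e-01,
        -1.24140507e+02],
       [ 0.00000000e+00,  0.00000000e+00,  0.00000000e+00,
         1.00000000e+00]])}
```

View pics/side0.png

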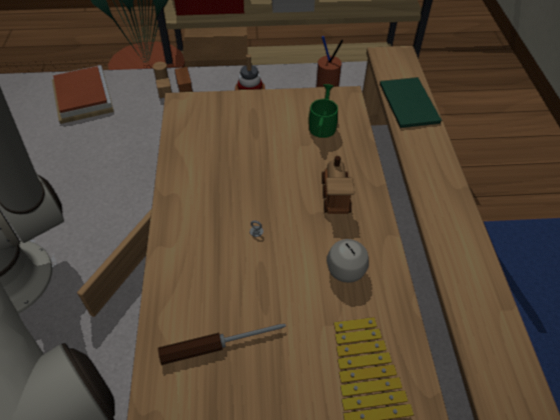

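View pics/top0.png

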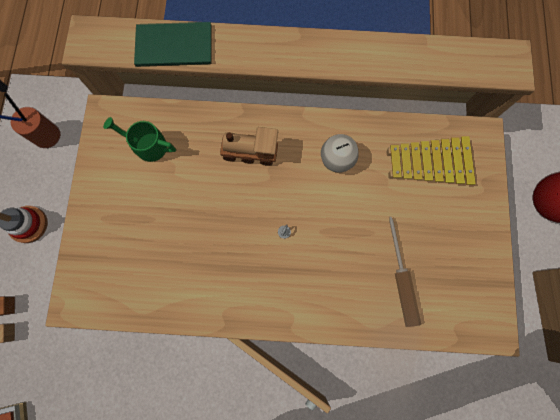

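View pics/wrist0.png

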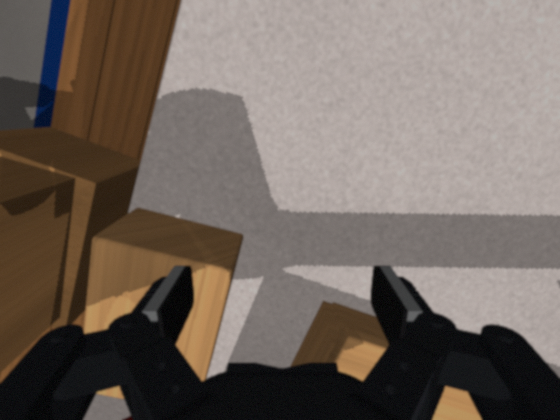

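Top view shows the eye near (285,232), the driver from its tip (391,219) to its butt (412,325), and the toys along the back. I'll enlarge those regions.

```bash
cat > h.py <<'E'
import numpy as np, cv2
from scipy.spatial.transform import Rotation as R
from bench import *
def cam(name,st=None):
    c=calibration(name); K=(c["fx"],c["fy"],c["cx"],c["cy"])
    if name=="wrist":
        H=np.array(c["hand_eye"]); T=np.eye(4); T[:3,:3]=R.from_quat(st["ee_rot"]).as_matrix(); T[:3,3]=st["position"]
        W=T@H; return K,W[:3,:3],W[:3,3]
    return K,R.from_quat(c["rotation"]).as_matrix(),np.array(c["position"])
def ray(C,px):
    K,Rm,p=C; u,v=px
    d=Rm@np.array([(u-K[2])/K[0],-(v-K[3])/K[1],-1.0]); return p,d/np.linalg.norm(d)
def onz(C,px,z):
    p,d=ray(C,px); return p+d*(z-p[2])/d[2]
def proj(C,X):
    K,Rm,p=C; q=Rm.T@(np.asarray(X,float)-p); return np.array([K[2]+K[0]*q[0]/-q[2],K[3]-K[1]*q[1]/-q[2]])
def tri(obs):
    A=np.zeros((3,3));b=np.zeros(3)
    for C,px in obs:
        p,d=ray(C,px);M=np.eye(3)-np.outer(d,d);A+=M;b+=M@p
    return np.linalg.solve(A,b)
def snap(name,f):
    st=read_state(); im=get_image(name); cv2.imwrite(f"pics/{f}.png",cv2.cvtColor(im,cv2.COLOR_RGB2BGR)); np.save(f"pics/{f}.npy",dict(st=st),allow_pickle=True); return st,im
def crop(f,x0,y0,x1,y1,k,out):
    im=cv2.imread(f"pics/{f}.png")[y0:y1,x0:x1]; cv2.imwrite(f"pics/{out}.png",cv2.resize(im,None,fx=k,fy=k,interpolation=cv2.INTER_CUBIC))
E
python3 - <<'E'
from h import *
crop("side0",150,200,300,380,3.3,"s_a") if 0 else None
a=cv2.imread("pics/side0.png"); b=cv2.imread("pics/top0.png")
f=lambda im,x0,y0,w,h,k:cv2.resize(im[y0:y0+h,x0:x0+w],(w*k,h*k),interpolation=cv2.INTER_CUBIC)
top=np.hstack([f(a,235,205,50,50,6),f(b,260,205,50,50,6)])
cv2.imwrite("pics/eyez.png",top)
cv2.imwrite("pics/drz.png",np.hstack([f(a,150,310,145,65,3),f(b,370,210,60,65*2,3)[:195] ]))
cv2.imwrite("pics/drz2.png",f(b,370,210,60,125,4))
E
```

```text
(no output)
```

View pics/eyez.png

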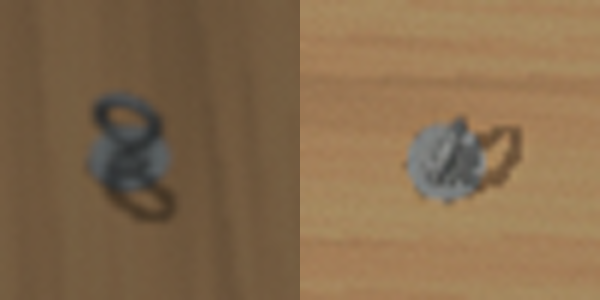

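View pics/drz.png

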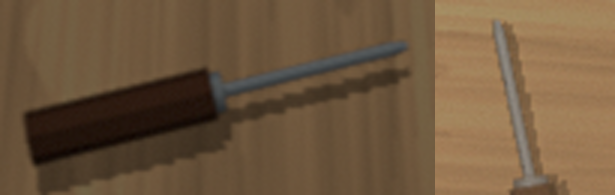

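View pics/drz2.png

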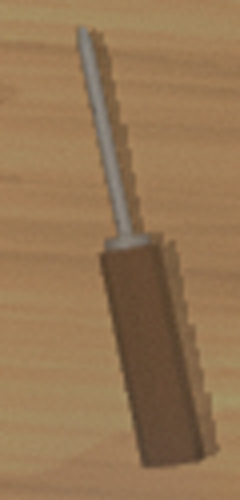

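```bash
python3 - <<'E'
from h import *
S=cam("side");T=cam("top")
print("tip",onz(S,(286,325),134),onz(T,(390.5,217.5),134))
print("butt",onz(S,(160,356),134),onz(T,(415,326),134))
print("ferr",onz(S,(222,341),134),onz(T,(402.5,270.5),134))
print("washer",onz(S,(256.7,231.7),122),onz(T,(284.5,232.2),122))
print("loop",onz(S,(256.3,224.5),142),onz(T,(285,229.8),142))
a=onz(T,(283.3,236),142);b=onz(T,(287,224.5),142);d=b-a;print("loop plane dir",np.degrees(np.arctan2(d[1],d[0])),np.linalg.norm(d))
for n,px in dict(xyl=(388,160),bank=(340,153),eng=(250,147),can=(147,140)).items(): print(n,onz(T,px,150))
# predict loop appearance in side for various normals
for psi in range(-5,85,10):
    n=np.radians(psi); t=np.array([-np.sin(n),np.cos(n),0]); c=np.array([589,-5,142])
    pa=[proj(S,onz(S,(256.3,224.5),142)+10*(t*np.cos(q)+np.array([0,0,1])*np.sin(q))) for q in np.linspace(0,2*np.pi,40)]
    pb=[proj(T,onz(T,(285,229.8),142)+10*(t*np.cos(q)+np.array([0,0,1])*np.sin(q))) for q in np.linspace(0,2*np.pi,40)]
    ea=cv2.fitEllipse(np.float32(pa));eb=cv2.fitEllipse(np.float32(pb));print(psi,np.round(ea[1],1),round(ea[2]),np.round(eb[1],1),round(eb[2]))
E
```

```text
tip [ 594.7229364  -212.89303104  134.        ] [ 590.31550828 -212.25264066  134.        ]
butt [ 379.34967303 -256.75140374  134.        ] [ 376.40065368 -259.73319024  134.        ]
ferr [ 483.10643797 -236.08947692  134.        ] [ 482.57276381 -236.23299466  134.        ]
washer [551.52553869   3.04674488 122.        ] [547.76796215   5.3172339  122.        ]
loop [551.36606243   6.05116711 142.        ] [549.29168645   4.75202255 142.        ]
loop plane dir -14.228938288018547 24.965100882946373
xyl [ 710.16630223 -202.69568531  150.        ]
bank [ 719.39912125 -101.46187229  150.        ]
eng [720.80402796  89.1750099  150.        ]
can [722.72272449 308.71904218 150.        ]
-5 [ 0.5 10. ] 1 [1.7 9.8] 99
5 [ 0.6 10. ] 173 [1.7 9.8] 88
15 [ 1.6 10. ] 165 [1.7 9.8] 78
25 [ 2.6 10. ] 157 [1.5 9.8] 68
35 [ 3.5 10. ] 148 [1.4 9.8] 58
45 [ 4.3 10. ] 139 [1.2 9.8] 48
55 [ 5. 10.] 129 [0.9 9.8] 38
65 [ 5.6 10. ] 118 [0.7 9.8] 28
75 [ 5.9 10. ] 106 [0.4 9.8] 18
```

Emit:
{"method": "jog_arm", "body": {"increments": [[-0.309,0.239,0,-90],[-0.309,0.239,0,-90],[-0.309,0.239,0,-90],[-0.309,0.239,0,-90],[-0.309,0.239,0,-90],[-0.309,0.239,0,-90],[-0.309,0.239,0,-90],[-0.309,0.239,0,-90],[-0.309,0.239,0,-90],[-0.309,0.239,0,-90]], "hand": 1}}

```text
clock: 1.4
position: [427.9, -246.8, 247.6]
ee_rot: [0.825, -0.565, -0.001, -0.0]
contact_force: [0.4, -0.2, -0.8]
gripper_width: 85.4
```

```bash
cat >> h.py <<'E'
def where():
    s=read_state(); M=R.from_quat(s["ee_rot"]).as_matrix()
    print("t%.2f"%s["clock"],"pos",np.round(s["position"],1),"yawx %.1f"%np.degrees(np.arctan2(M[1,0],M[0,0])),"z",np.round(M[:,2],3),"F",np.round(s["contact_force"],2),"T",np.round(s["wrist_torque"],3),"w %.1f"%s["gripper_width"],"q",np.round(s["joints"],2)); return s,M
def step(target,yaw=None):
    s,M=where(); d=M.T@(np.asarray(target,float)-s["position"])/1000
    out=list(np.round(d,4))
    if yaw is not None:
        a=np.degrees(np.arctan2(M[1,0],M[0,0])); out.append(round(-((yaw-a+180)%360-180),2))
    print("->",[float(v) for v in out])
E
python3 -c "
from h import *
step((428,-247.5,230),12)"
```

```text
t1.40 pos [ 427.9 -246.8  247.6] yawx -68.7 z [-0.001  0.002 -1.   ] F [ 0.41 -0.18 -0.82] T [-0.013  0.021  0.019] w 85.4 q [-0.19  0.16 -0.3  -0.   -1.11  0.57]
-> [0.0007, 0.0002, 0.0176, -80.74]
```

Emit:
{"method": "jog_arm", "body": {"increments": [[0,0,0,-81],[0,0,0,-81],[0,0,0,-81],[0,0,0,-81],[0,0,0,-81],[0,0,0,-81],[0,0,0,-81],[0,0,0,-81],[0,0,0,-81]]}}

```text
clock: 2.52
position: [427.7, -246.9, 247.5]
ee_rot: [0.994, 0.106, -0.001, -0.001]
contact_force: [-0.4, -0.1, 0.7]
gripper_width: 85.4
```

```bash
python3 -c "
from h import *
where(); s,i=snap('wrist','w1'); C=cam('wrist',s)
print(proj(C,(592.5,-212.5,134)),proj(C,(482.8,-236,134)))"
```

```text
t2.52 pos [ 427.7 -246.9  247.5] yawx 12.1 z [-0.001  0.002 -1.   ] F [-0.4  -0.13  0.67] T [-0.026  0.045 -0.016] w 85.4 q [-0.19  0.16 -0.3  -0.   -1.11  1.98]
[282.4575879  -33.48245718] [282.37477337 142.79003237]
```

View pics/w1.png

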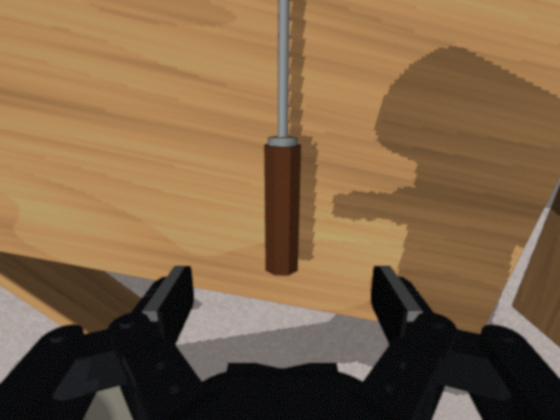

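Wrist view: the driver lies exactly along the tool axis, with the shank at column 283, the ferrule at row 141 and the handle between rows 143 and 272. Going down to grasp 10 mm ahead of the handle centre.

Emit:
{"method": "jog_arm", "body": {"increments": [[0.01,0,0.055,0],[0.01,0,0.09,0],[0.01,0,0.1,0],[0.01,0,0.1075,0],[0.01,0,0.1075,0]], "hand": 1}}

```text
clock: 3.2
position: [437.9, -244.8, 140.7]
ee_rot: [0.994, 0.105, 0.0, -0.001]
contact_force: [0.5, -0.3, 1.1]
gripper_width: 85.2
```

Emit:
{"method": "jog_arm", "body": {"increments": [[0,0,0,0],[0,0,0,0],[0,0,0,0],[0,0,0,0],[0,0,0,0],[0,0,0,0]], "hand": -1}}

```text
clock: 3.95
position: [438.4, -245.0, 141.4]
ee_rot: [0.994, 0.105, 0.001, -0.0]
contact_force: [-1.0, 0.6, 5.3]
gripper_width: 26.7
```

```bash
python3 -c "
from h import *
where()"
```

```text
t3.95 pos [ 438.4 -245.   141.4] yawx 12.1 z [ 0.001  0.001 -1.   ] F [-0.99  0.64  5.29] T [ 0.252  0.19  -0.022] w 26.7 q [-0.19  0.29 -0.44 -0.   -0.84  1.97]
```

Emit:
{"method": "jog_arm", "body": {"increments": [[0,0,-0.02,0],[0,0,-0.06,0],[0,0,-0.06,0],[0,0,-0.06,0]]}}

```text
clock: 4.45
position: [437.3, -244.6, 200.3]
ee_rot: [0.994, 0.105, -0.0, -0.001]
contact_force: [-0.4, 0.4, -2.4]
gripper_width: 26.6
```

```bash
python3 -c "
from h import *
where(); s,i=snap('wrist','w2')"
```

```text
t4.45 pos [ 437.3 -244.6  200.3] yawx 12.1 z [-0.001  0.002 -1.   ] F [-0.44  0.41 -2.35] T [-0.006  0.06  -0.001] w 26.6 q [-0.19  0.22 -0.36 -0.   -0.99  1.97]
```

View pics/w2.png

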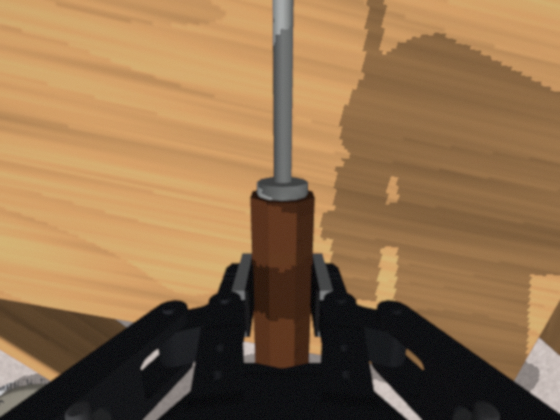

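Handle gripped and centred (26.6 mm), with the shank running straight ahead along column 283. Moving to a raised pre-insertion pose at 60° yaw.

```bash
python3 -c "
from h import *
step((458.5,-154,200),60)
s=read_state()
for d in (42,100,115,130,158,183):
  print(d,proj(cam('wrist',s),s['position']+R.from_quat(s['ee_rot']).apply([d,0,7.4])))"
```

```text
t4.50 pos [ 437.2 -244.6  199.9] yawx 12.1 z [-0.002  0.002 -1.   ] F [-0.2  -0.97 -2.06] T [-0.037  0.072 -0.011] w 26.3 q [-0.19  0.22 -0.36 -0.   -0.99  1.97]
-> [0.0398, -0.0841, 0.0001, -47.94]
42 [280.48395236 199.36787005]
100 [280.21788927  55.49894425]
115 [280.13565292  11.03109221]
130 [280.04654649 -37.15164278]
158 [ 279.85861328 -138.77321084]
183 [ 279.66176284 -245.21661516]
```

Emit:
{"method": "jog_arm", "body": {"increments": [[0.04,-0.084,0,-10],[0.04,-0.084,0,-20],[0.04,-0.084,0,-30],[0.04,-0.084,0,-40],[0.04,-0.084,0,-48],[0.04,-0.084,0,-48],[0.04,-0.084,0,-48]]}}

```text
clock: 5.38
position: [458.3, -154.1, 199.3]
ee_rot: [0.866, 0.5, -0.001, -0.002]
contact_force: [0.5, 0.4, -1.2]
gripper_width: 26.6
```

```bash
python3 -c "
from h import *
where(); s,i=snap('wrist','w3');snap('top','t3');snap('side','s3')
crop('t3',240,180,400,340,4,'t3z');crop('s3',180,180,330,330,4,'s3z')"
```

```text
t5.38 pos [ 458.3 -154.1  199.3] yawx 59.9 z [-0.004  0.002 -1.   ] F [ 0.51  0.37 -1.17] T [-0.057 -0.016  0.027] w 26.6 q [ 0.01  0.19 -0.4  -0.   -0.98  2.61]
```

View pics/w3.png

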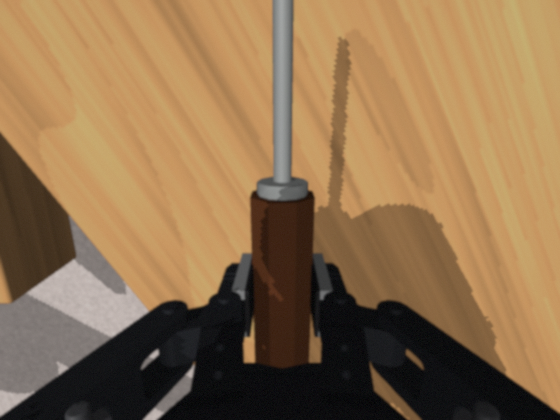

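View pics/t3z.png

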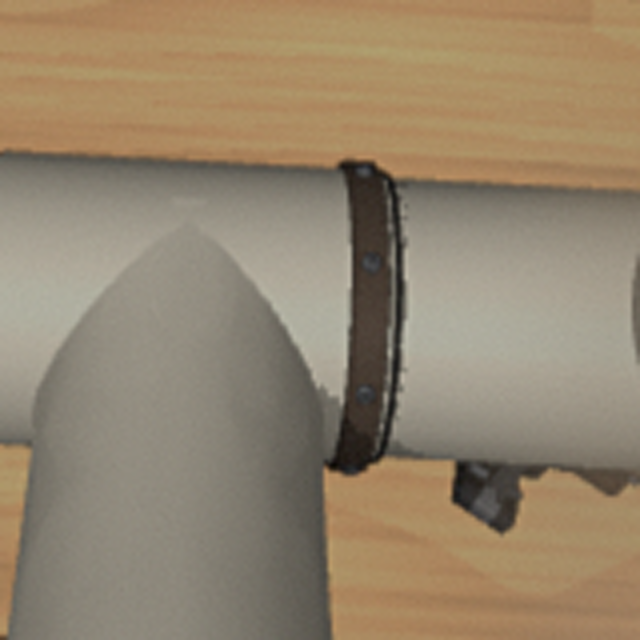

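View pics/s3z.png

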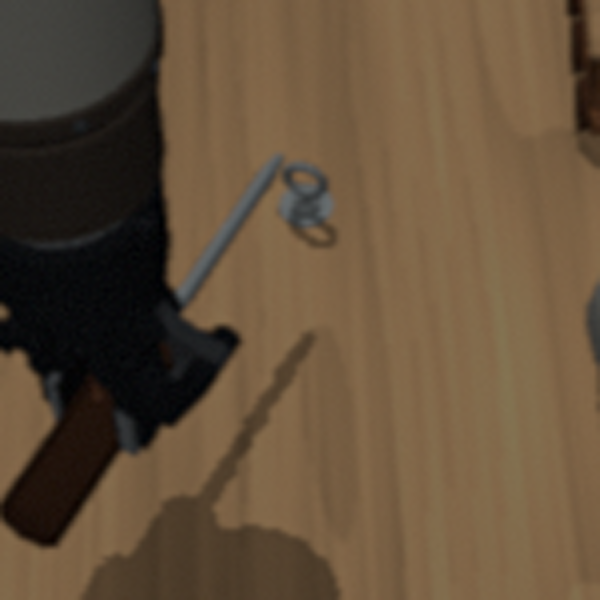

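Emit:
{"method": "jog_arm", "body": {"increments": [[0.03,0.03,0,0],[0.085,0.03,0,0],[0.085,0.03,0,0],[0.085,0.03,0,0]]}}

```text
clock: 6.02
position: [526.8, -95.4, 199.4]
ee_rot: [0.866, 0.5, -0.001, -0.002]
contact_force: [-0.8, 0.1, -1.5]
gripper_width: 26.6
```

```bash
python3 -c "
from h import *
where(); s,i=snap('wrist','w4');print(proj(cam('wrist',s),(550,4.5,142)))
crop('w4',80,0,320,180,3.3,'w4z')"
```

```text
t6.03 pos [526.8 -95.4 199.4] yawx 60.0 z [-0.003  0.002 -1.   ] F [-0.78  0.13 -1.49] T [-0.042  0.038  0.003] w 26.6 q [ 0.12  0.28 -0.28 -0.   -1.02  2.5 ]
[224.60407414  73.00895397]
```

View pics/w4z.png

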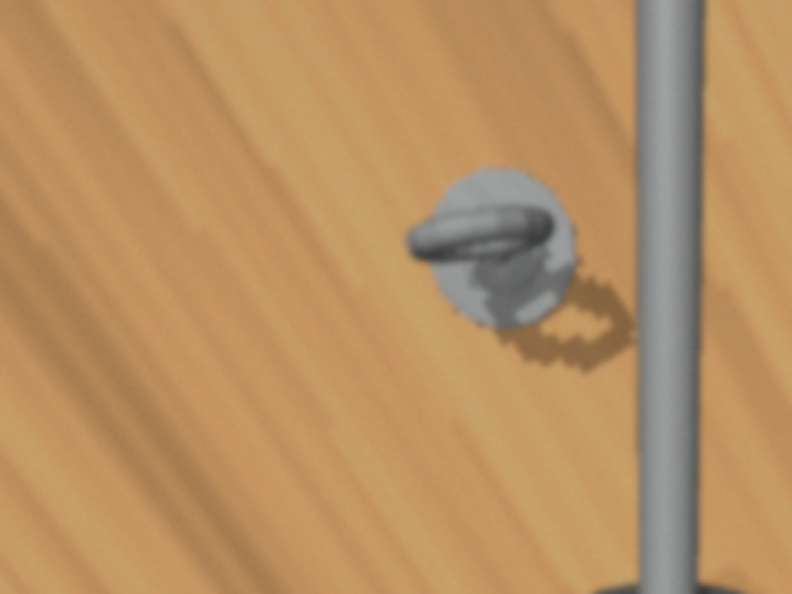

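```bash
python3 - <<'E'
from h import *
s=np.load('pics/w4.npy',allow_pickle=True).item()['st']; C=cam('wrist',s)
z=lambda p:(80+p[0]/3.3,p[1]/3.3)
print("washer",onz(C,z((503,247)),122),"loop",onz(C,z((481,232)),142))
a=onz(C,z((418,243)),142);b=onz(C,z((545,221)),142);d=b-a;print(np.linalg.norm(d),"plane",np.degrees(np.arctan2(d[1],d[0])),"normal",np.degrees(np.arctan2(d[1],d[0]))+90)
# shank in tool frame: rays at rows
M=R.from_quat(s['ee_rot']).as_matrix()
Kw=calibration('wrist');H=np.array(Kw['hand_eye'])
for row,c,w in ((10,(637+703)/2,66),(300,(638+700)/2,62),(560,(640+696)/2,57)):
    u,v=z((c,row)); dist=8/(w/3.3/307.1); 
    q=np.array([(u-Kw['cx'])/Kw['fx'],-(v-Kw['cy'])/Kw['fy'],-1])
    p=H[:3,:3]@q; k=(7.4-H[2,3])/p[2]; print(row,"shank tool pt",H[:3,3]+k*p,"depthfromwidth",dist,"camdepth",k)
E
```

```text
washer [551.55660787   4.85680099 122.        ] loop [551.2844934   5.3168356 142.       ]
21.34017686407838 plane -21.097407403636065 normal 68.90259259636393
10 shank tool pt [116.60509434   1.98873373   7.4       ] depthfromwidth 122.84 camdepth 113.65202021103359
300 shank tool pt [86.20201055  1.89047119  7.4       ] depthfromwidth 130.7651612903226 camdepth 122.9760004324148
560 shank tool pt [54.36623339  1.7740288   7.4       ] depthfromwidth 142.2357894736842 camdepth 132.73935410589738
```

```bash
python3 - <<'E'
from h import *
s=np.load('pics/s3.npy',allow_pickle=True).item()['st']; S=cam('side'); M=R.from_quat(s['ee_rot']).as_matrix()
for zz in (5,7.4,10):
  for y in (0,1.9): 
    p=s['position']+M@[158,y,zz];print(zz,y,p,proj(S,p))
print("shank ferr",proj(S,s['position']+M@[75,0,7.4]),proj(S,s['position']+M@[75,0,10]))
print("washer pred",proj(S,(551.5,4.9,122)),"loop",proj(S,(551.5,4.9,142)))
E
```

```text
5 0 [537.57954645 -17.30306166 194.74051084] [248.74313956 217.55202016]
5 1.9 [539.22469081 -18.25356481 194.73389295] [249.62801022 217.90603413]
7.4 0 [537.57301295 -17.29766003 192.34052581] [248.78794254 218.33744024]
7.4 1.9 [539.21815731 -18.24816317 192.33390792] [249.67114896 218.69120097]
10 0 [537.56593499 -17.29180826 189.74054203] [248.83628666 219.18493862]
10 1.9 [539.21107935 -18.2423114  189.73392414] [249.71769721 219.53842427]
shank ferr [226.94106957 250.60136247] [227.03915029 251.42162642]
washer pred [256.65193992 230.97120926] loop [256.38904282 224.95163356]
```

```bash
cat >> h.py <<'E'
EYE=np.array([551.4,5.0,142.]); OFF=np.array([1.9,7.5])
def tgt(d,yaw,z=None):
    a=np.radians(yaw);x=np.array([np.cos(a),np.sin(a),0]);y=np.array([np.sin(a),-np.cos(a),0])
    p=EYE-d*x-OFF[0]*y; p[2]=EYE[2]+OFF[1] if z is None else z
    return p
E
python3 -c "
from h import *
step(tgt(178,60,199),60);step(tgt(178,60),60)"
```

```text
t6.08 pos [526.6 -95.8 199.6] yawx 60.0 z [-0.003  0.002 -1.   ] F [-0.99 -0.4  -1.45] T [-0.074 -0.013  0.035] w 26.4 q [ 0.12  0.28 -0.28 -0.   -1.02  2.5 ]
-> [-0.0783, -0.0307, 0.0007, -0.03]
t6.08 pos [526.6 -95.8 199.6] yawx 60.0 z [-0.003  0.002 -1.   ] F [-0.99 -0.4  -1.45] T [-0.074 -0.013  0.035] w 26.4 q [ 0.12  0.28 -0.28 -0.   -1.02  2.5 ]
-> [-0.0783, -0.0305, 0.0502, -0.03]
```

Emit:
{"method": "jog_arm", "body": {"increments": [[-0.055,-0.03,0,0],[-0.078,-0.0305,0,0],[-0.078,-0.0305,0,0],[-0.078,-0.0305,0.03,0],[-0.078,-0.0305,0.05,0],[-0.078,-0.0305,0.05,0],[-0.078,-0.0305,0.05,0]]}}

```text
clock: 6.95
position: [461.9, -148.0, 150.5]
ee_rot: [0.866, 0.5, -0.0, -0.001]
contact_force: [0.6, 0.7, -1.7]
gripper_width: 26.3
```

```bash
python3 -c "
from h import *
step(tgt(178,60),60); snap('side','s5');crop('s5',220,190,300,250,8,'s5z')
step(tgt(178,60),60)
s=read_state();S=cam('side');M=R.from_quat(s['ee_rot']).as_matrix()
print(proj(S,s['position']+M@[158,1.9,7.5]),proj(S,EYE))"
```

```text
t6.95 pos [ 461.9 -148.   150.5] yawx 60.0 z [-0.002  0.002 -1.   ] F [ 0.63  0.73 -1.7 ] T [-0.023  0.019  0.006] w 26.3 q [ 0.02  0.25 -0.46 -0.   -0.86  2.59]
-> [-0.0007, -0.0009, 0.001, -0.01]
t7.00 pos [ 461.9 -148.   150.7] yawx 60.0 z [-0.001  0.002 -1.   ] F [ 0.53  0.28 -1.89] T [-0.033 -0.014 -0.008] w 26.7 q [ 0.02  0.25 -0.46 -0.   -0.86  2.59]
-> [-0.0008, -0.0009, 0.0012, -0.02]
[252.2008956  231.55283906] [256.33713464 224.91448453]
```

View pics/s5z.png

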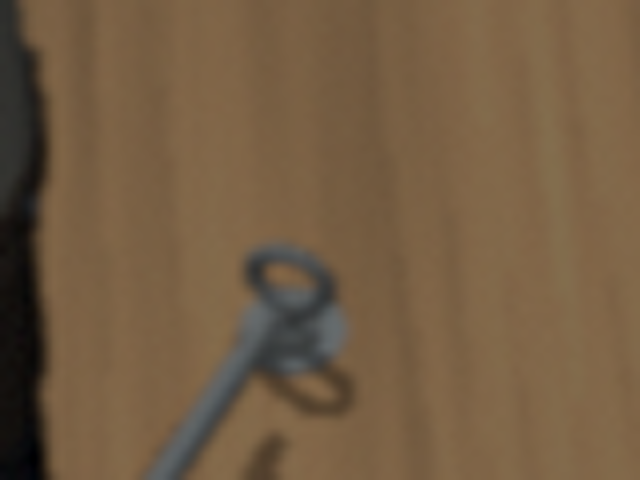

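Emit:
{"method": "jog_arm", "body": {"increments": [[0,-0.0007,0.001,0],[0.01,-0.0007,0.001,0],[0.02,-0.0007,0.001,0],[0.03,-0.0007,0.001,0],[0.03,-0.0007,0.001,0]]}}

```text
clock: 7.62
position: [476.9, -120.8, 149.7]
ee_rot: [0.866, 0.501, 0.0, -0.001]
contact_force: [0.2, -0.9, -1.2]
gripper_width: 26.8
```

```bash
python3 -c "
from h import *
step(tgt(115,60),60); snap('side','s6');crop('s6',220,190,300,250,8,'s6z')"
```

```text
t7.62 pos [ 476.9 -120.8  149.7] yawx 60.1 z [-0.001  0.002 -1.   ] F [ 0.19 -0.86 -1.21] T [-0.054  0.069  0.034] w 26.8 q [ 0.08  0.26 -0.45 -0.   -0.86  2.54]
-> [0.0312, -0.0003, 0.0003, 0.07]
```

View pics/s6z.png

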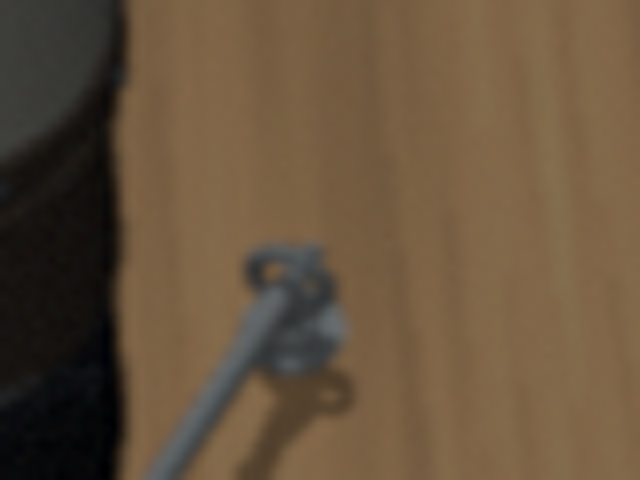

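Side view: the blade enters the loop. Its tip shows beyond the ring at zoom (315,250), with no contact force. Advancing further.

Emit:
{"method": "jog_arm", "body": {"increments": [[0.01,0,0,0],[0.02,0,0,0],[0.031,0,0,0],[0.031,0,0,0]]}}

```text
clock: 8.18
position: [492.6, -93.5, 149.7]
ee_rot: [0.866, 0.501, -0.0, -0.001]
contact_force: [-0.7, 0.6, -1.8]
gripper_width: 26.6
```

```bash
python3 -c "
from h import *
step(tgt(115,60),60); snap('side','s7');crop('s7',220,190,300,250,8,'s7z');snap('wrist','w7');crop('w7',220,0,340,80,6,'w7z')"
```

```text
t8.18 pos [492.6 -93.5 149.7] yawx 60.1 z [-0.001  0.002 -1.   ] F [-0.67  0.56 -1.77] T [-0.032  0.004 -0.005] w 26.6 q [ 0.14  0.28 -0.43 -0.   -0.87  2.49]
-> [-0.0002, -0.0002, 0.0002, 0.11]
```

View pics/s7z.png

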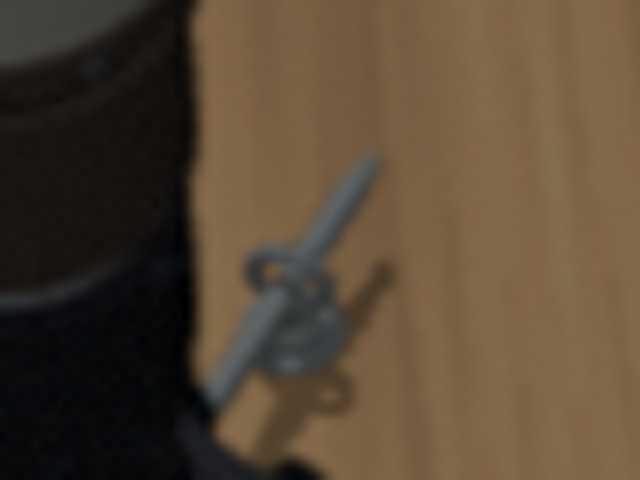

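View pics/w7z.png

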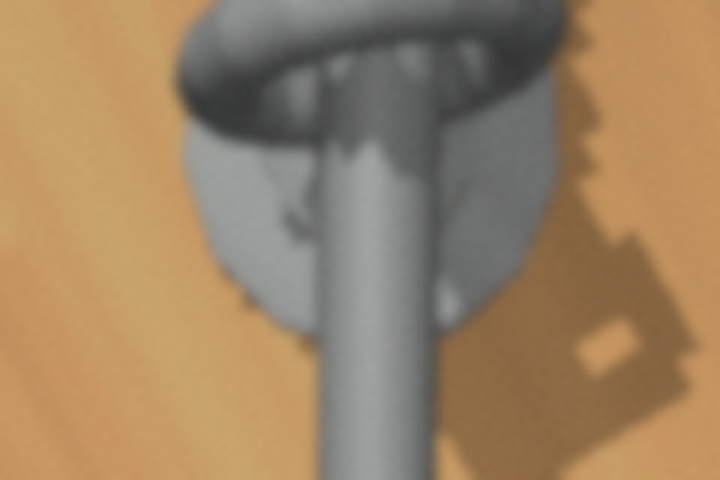

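Threaded cleanly: in the wrist zoom the shank (centre column 377) is centred in the loop (180–560) with no force. Now I'll write a swing helper with a torque estimate about the screw axis.

```bash
cat >> h.py <<'E'
def tq(s):
    r=(s["position"]-EYE)/1000; F=s["contact_force"]; return r[0]*F[1]-r[1]*F[0]+s["wrist_torque"][2]
def avg(n=10):
    v=[];Fs=[]
    for i in range(n):
        get_image("side"); s=read_state(); v.append(tq(s));Fs.append(np.r_[s["contact_force"],s["wrist_torque"]])
    print("tau mean %.3f sd %.3f"%(np.mean(v),np.std(v)),"F/T",np.round(np.mean(Fs,0),3))
def swing(yaws,d=115):
    s,M=where(); a=np.degrees(np.arctan2(M[1,0],M[0,0]))
    print([[float(x) for x in np.round(M.T@(tgt(d,y)-s["position"])/1000,4)]+[round(a-y,1)] for y in yaws])
E
python3 -c "
from h import *
avg(); swing([54,48,42,36,31,28,28])"
```

```text
tau mean 0.006 sd 0.070 F/T [-0.013  0.224 -1.77  -0.026  0.01   0.02 ]
t8.78 pos [492.  -94.4 149.7] yawx 60.0 z [-0.001  0.002 -1.   ] F [ 0.17  0.13 -2.14] T [-0.     0.014  0.024] w 26.5 q [ 0.13  0.28 -0.43 -0.   -0.87  2.49]
[[0.0016, -0.0121, 0.0002, np.float64(6.0)], [0.0037, -0.024, 0.0002, np.float64(12.0)], [0.007, -0.0355, 0.0003, np.float64(18.0)], [0.0115, -0.0467, 0.0003, np.float64(24.0)], [0.0162, -0.0556, 0.0003, np.float64(29.0)], [0.0193, -0.0607, 0.0003, np.float64(32.0)], [0.0193, -0.0607, 0.0003, np.float64(32.0)]]
```

Emit:
{"method": "jog_arm", "body": {"increments": [[0.0014,-0.012,0,6],[0.0035,-0.024,0,12],[0.0067,-0.0355,0,18],[0.011,-0.0465,0,24],[0.0158,-0.0554,0,29],[0.019,-0.0605,0,32],[0.019,-0.0605,0,32]]}}

```text
clock: 9.65
position: [449.0, -47.5, 150.0]
ee_rot: [0.97, 0.243, -0.0, -0.001]
contact_force: [-0.5, -0.9, -1.3]
gripper_width: 26.4
```

```bash
python3 -c "
from h import *
avg(6); snap('wrist','w8');crop('w8',210,0,350,90,5,'w8z'); swing([27,26,25,24,23,22,21,20,19,18])"
```

```text
tau mean 0.004 sd 0.046 F/T [ 0.391  0.221 -1.672 -0.009  0.034  0.006]
t10.00 pos [449.1 -47.9 149.8] yawx 28.0 z [-0.001  0.002 -1.   ] F [-0.47 -0.19 -1.41] T [-0.02  -0.032  0.033] w 26.7 q [ 0.25  0.2  -0.54 -0.   -0.83  1.81]
[[0.0002, -0.0026, 0.0003, np.float64(1.0)], [0.0003, -0.0046, 0.0003, np.float64(2.0)], [0.0004, -0.0066, 0.0003, np.float64(3.0)], [0.0005, -0.0086, 0.0003, np.float64(4.0)], [0.0007, -0.0106, 0.0003, np.float64(5.0)], [0.001, -0.0126, 0.0003, np.float64(6.0)], [0.0012, -0.0146, 0.0003, np.float64(7.0)], [0.0015, -0.0165, 0.0003, np.float64(8.0)], [0.0018, -0.0185, 0.0003, np.float64(9.0)], [0.0022, -0.0205, 0.0003, np.float64(10.0)]]
```

View pics/w8z.png

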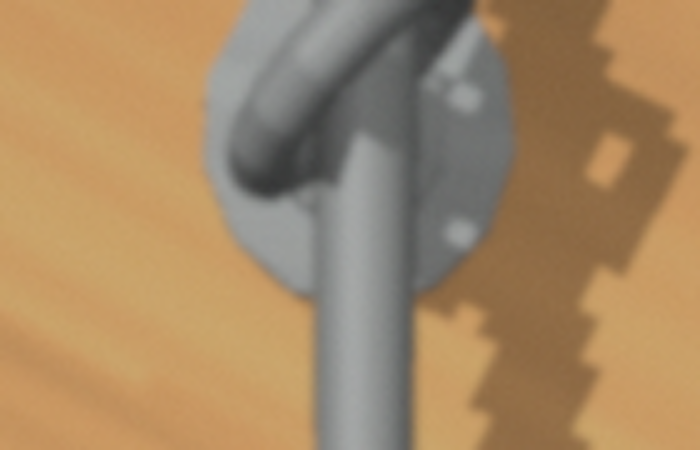

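Emit:
{"method": "jog_arm", "body": {"increments": [[0.0002,-0.0025,0,1],[0.0003,-0.0046,0,2],[0.0004,-0.0066,0,3],[0.0005,-0.0086,0,4],[0.0007,-0.0106,0,5],[0.001,-0.0126,0,6],[0.0012,-0.0146,0,7],[0.0015,-0.0165,0,8],[0.0018,-0.0185,0,9],[0.0022,-0.0205,0,10]]}}

```text
clock: 11.25
position: [441.3, -28.7, 149.8]
ee_rot: [0.988, 0.156, -0.001, -0.001]
contact_force: [-0.8, -1.1, -2.2]
gripper_width: 26.6
```

```bash
python3 -c "
from h import *
avg(8); swing([17,16,15,14,13,12]);snap('wrist','w9');crop('w9',210,0,350,90,5,'w9z')"
```

```text
tau mean 0.041 sd 0.050 F/T [-0.57  -1.108 -1.2   -0.331  0.078 -0.061]
t11.65 pos [441.3 -28.8 149.8] yawx 18.0 z [-0.002  0.002 -1.   ] F [-0.39 -1.28 -0.28] T [-0.334  0.127 -0.031] w 26.4 q [ 0.3   0.18 -0.56 -0.   -0.83  1.58]
[[0.0002, -0.0021, 0.0003, np.float64(1.0)], [0.0003, -0.0041, 0.0003, np.float64(2.0)], [0.0004, -0.0061, 0.0003, np.float64(3.0)], [0.0005, -0.0081, 0.0003, np.float64(4.0)], [0.0007, -0.0101, 0.0003, np.float64(5.0)], [0.001, -0.0121, 0.0003, np.float64(6.0)]]
```

View pics/w9z.png

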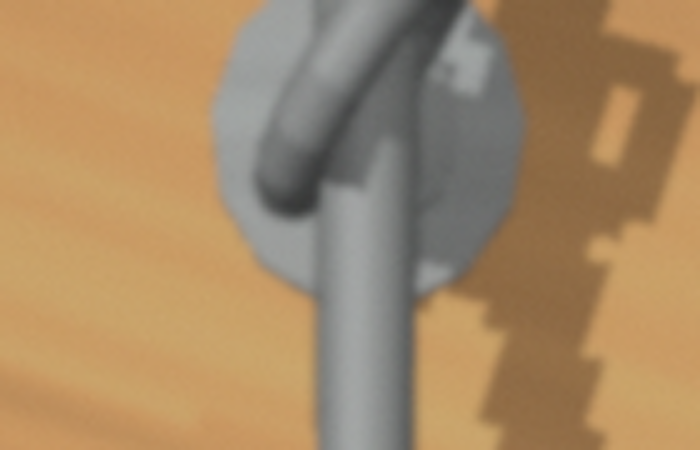

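Emit:
{"method": "jog_arm", "body": {"increments": [[0.0002,-0.0021,0,1],[0.0003,-0.0041,0,2],[0.0004,-0.0061,0,3],[0.0005,-0.0081,0,4],[0.0007,-0.0101,0,5],[0.001,-0.0121,0,6]]}}

```text
clock: 12.45
position: [438.3, -17.0, 149.7]
ee_rot: [0.995, 0.104, -0.001, -0.001]
contact_force: [-0.7, -2.8, -1.5]
gripper_width: 26.6
```

```bash
python3 -c "
from h import *
avg(8); swing([11,10,9,8,7,6]);snap('wrist','w10');crop('w10',210,0,350,90,5,'w10z')"
```

```text
tau mean 0.218 sd 0.077 F/T [-1.117 -3.467 -0.872 -0.919  0.307 -0.149]
t12.85 pos [438.4 -17.1 149.7] yawx 12.0 z [-0.002  0.002 -1.   ] F [-0.67 -3.61 -0.93] T [-0.867  0.45  -0.161] w 26.4 q [ 0.33  0.18 -0.57 -0.   -0.83  1.45]
[[0.0002, -0.002, 0.0002, np.float64(1.0)], [0.0003, -0.004, 0.0002, np.float64(2.0)], [0.0004, -0.006, 0.0002, np.float64(3.0)], [0.0006, -0.008, 0.0002, np.float64(4.0)], [0.0008, -0.01, 0.0003, np.float64(5.0)], [0.001, -0.012, 0.0003, np.float64(6.0)]]
```

View pics/w10z.png

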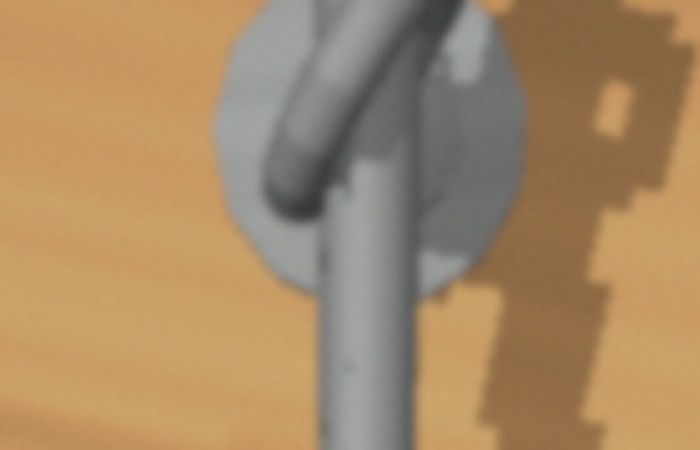

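Contact has begun: torque about the axis is about 0.2 N m, matching thread running torque. Continuing in small steps, averaging torque after each.

Emit:
{"method": "jog_arm", "body": {"increments": [[0.0002,-0.002,0,1],[0.0003,-0.004,0,2],[0.0004,-0.006,0,3],[0.0006,-0.008,0,4]]}}

```text
clock: 13.4
position: [437.0, -9.1, 149.7]
ee_rot: [0.998, 0.069, -0.001, -0.001]
contact_force: [-2.0, -4.0, 0.2]
gripper_width: 26.4
```

```bash
python3 -c "
from h import *
avg(8); swing([7,6,5])"
```

```text
tau mean 0.218 sd 0.064 F/T [-2.435 -3.877 -0.587 -1.005  0.607 -0.191]
t13.80 pos [437.1  -9.2 149.7] yawx 8.0 z [-0.003  0.002 -1.   ] F [-2.44 -3.69 -0.53] T [-0.904  0.715 -0.211] w 26.4 q [ 0.35  0.17 -0.57 -0.   -0.83  1.36]
[[0.0003, -0.0021, 0.0002, np.float64(1.0)], [0.0003, -0.0041, 0.0002, np.float64(2.0)], [0.0005, -0.0061, 0.0002, np.float64(3.0)]]
```

Emit:
{"method": "jog_arm", "body": {"increments": [[0.0002,-0.002,0,1],[0.0003,-0.004,0,2],[0.0004,-0.006,0,3],[0.0004,-0.006,0,3]]}}

```text
clock: 14.3
position: [436.4, -3.2, 149.6]
ee_rot: [0.999, 0.044, -0.001, -0.001]
contact_force: [-2.7, -4.1, 0.5]
gripper_width: 26.2
```

```bash
python3 -c "
from h import *
avg(8); swing([4,3,2])"
```

```text
tau mean 0.165 sd 0.067 F/T [-2.829 -3.325 -0.74  -0.994  0.817 -0.194]
t14.70 pos [436.5  -3.2 149.6] yawx 5.0 z [-0.003  0.002 -1.   ] F [-3.01 -3.58 -0.73] T [-1.011  0.839 -0.125] w 26.7 q [ 0.37  0.17 -0.57 -0.   -0.83  1.29]
[[0.0002, -0.0021, 0.0001, np.float64(1.0)], [0.0003, -0.0041, 0.0001, np.float64(2.0)], [0.0004, -0.0061, 0.0001, np.float64(3.0)]]
```

Emit:
{"method": "jog_arm", "body": {"increments": [[0.0002,-0.002,0,1],[0.0003,-0.004,0,2],[0.0004,-0.006,0,3],[0.0004,-0.006,0,3]]}}

```text
clock: 15.2
position: [436.3, 2.8, 149.6]
ee_rot: [1.0, 0.017, -0.002, -0.001]
contact_force: [-3.9, -4.7, -0.9]
gripper_width: 26.8
```

```bash
python3 -c "
from h import *
avg(8); swing([1,0,-1])"
```

```text
tau mean 0.151 sd 0.077 F/T [-3.344 -3.385 -0.297 -1.054  0.951 -0.231]
t15.60 pos [436.2   2.8 149.6] yawx 2.0 z [-0.003  0.002 -1.   ] F [-3.34 -3.29 -0.35] T [-1.044  0.966 -0.222] w 26.1 q [ 0.38  0.17 -0.57 -0.   -0.83  1.23]
[[0.0002, -0.0021, 0.0001, np.float64(1.0)], [0.0003, -0.0041, 0.0001, np.float64(2.0)], [0.0004, -0.0061, 0.0001, np.float64(3.0)]]
```

Emit:
{"method": "jog_arm", "body": {"increments": [[0,-0.002,0,1],[-0.0002,-0.004,0,2],[-0.0004,-0.006,0,3],[-0.0004,-0.006,0,3]]}}

```text
clock: 16.1
position: [436.1, 8.9, 149.7]
ee_rot: [1.0, -0.009, -0.001, -0.001]
contact_force: [-0.7, -5.3, -1.8]
gripper_width: 26.5
```

```bash
python3 -c "
from h import *
avg(8); swing([-2,-3,-4],115.7)"
```

```text
tau mean 0.195 sd 0.051 F/T [-0.76  -4.364 -0.931 -1.223  0.194 -0.311]
t16.50 pos [436.    8.9 149.7] yawx -1.0 z [-0.002  0.002 -1.   ] F [-0.42 -4.65 -1.45] T [-1.224  0.104 -0.313] w 26.6 q [ 0.39  0.17 -0.57 -0.   -0.83  1.16]
[[-0.0002, -0.0021, 0.0002, np.float64(1.0)], [-0.0001, -0.0041, 0.0002, np.float64(2.0)], [0.0, -0.0061, 0.0002, np.float64(3.0)]]
```

Emit:
{"method": "jog_arm", "body": {"increments": [[0,-0.0017,0,1],[0,-0.0035,0,2],[0,-0.0055,0,3],[0,-0.0055,0,3]]}}

```text
clock: 17.0
position: [436.3, 14.6, 149.8]
ee_rot: [0.999, -0.035, -0.001, -0.001]
contact_force: [-0.8, -3.3, -1.1]
gripper_width: 26.4
```

```bash
python3 -c "
from h import *
avg(8); swing([-5,-6,-7],115.7)"
```

```text
tau mean 0.165 sd 0.109 F/T [-0.315 -2.872 -1.31  -0.831  0.09  -0.168]
t17.40 pos [436.3  14.4 149.8] yawx -4.0 z [-0.002  0.002 -1.   ] F [-0.66 -1.93 -1.45] T [-0.825  0.081 -0.168] w 26.5 q [ 0.41  0.17 -0.57 -0.   -0.83  1.1 ]
[[-0.0001, -0.0025, 0.0003, np.float64(1.0)], [-0.0001, -0.0046, 0.0003, np.float64(2.0)], [0.0001, -0.0066, 0.0003, np.float64(3.0)]]
```

Emit:
{"method": "jog_arm", "body": {"increments": [[0,-0.002,0,1],[0,-0.004,0,2],[0.0001,-0.0059,0,3],[0.0001,-0.0059,0,3]]}}

```text
clock: 17.9
position: [436.8, 20.4, 149.8]
ee_rot: [0.998, -0.061, -0.001, -0.001]
contact_force: [0.0, -3.7, -0.9]
gripper_width: 26.5
```

```bash
python3 -c "
from h import *
avg(8); swing([-8,-9,-10],115.7)"
```

```text
tau mean 0.152 sd 0.077 F/T [ 0.191 -2.646 -1.811 -0.832 -0.056 -0.149]
t18.30 pos [436.9  20.4 149.8] yawx -7.0 z [-0.002  0.002 -1.   ] F [ 0.3  -2.89 -1.47] T [-0.789 -0.096 -0.182] w 26.3 q [ 0.42  0.17 -0.57 -0.   -0.83  1.03]
[[-0.0001, -0.0026, 0.0004, np.float64(1.0)], [0.0, -0.0046, 0.0004, np.float64(2.0)], [0.0001, -0.0067, 0.0004, np.float64(3.0)]]
```

Emit:
{"method": "jog_arm", "body": {"increments": [[0,-0.002,0,1],[0,-0.004,0,2],[0.0001,-0.0059,0,3],[0.0001,-0.0059,0,3]]}}

```text
clock: 18.8
position: [437.7, 26.3, 149.8]
ee_rot: [0.996, -0.087, -0.001, -0.001]
contact_force: [1.4, -3.4, -1.5]
gripper_width: 26.5
```

```bash
python3 -c "
from h import *
avg(8); swing([-11,-12,-13],115.7)"
```

```text
tau mean 0.170 sd 0.056 F/T [ 0.711 -3.027 -1.797 -0.885 -0.162 -0.159]
t19.20 pos [437.7  26.2 149.9] yawx -10.0 z [-0.002  0.002 -1.   ] F [ 0.52 -2.45 -2.25] T [-0.858 -0.127 -0.154] w 26.3 q [ 0.43  0.18 -0.57 -0.   -0.83  0.97]
[[-0.0, -0.0028, 0.0004, np.float64(1.0)], [0.0001, -0.0048, 0.0004, np.float64(2.0)], [0.0002, -0.0068, 0.0004, np.float64(3.0)]]
```

Emit:
{"method": "jog_arm", "body": {"increments": [[0,-0.002,0,1],[0.0001,-0.004,0,2],[0.0002,-0.006,0,3],[0.0002,-0.006,0,3]]}}

```text
clock: 19.7
position: [438.9, 32.1, 149.9]
ee_rot: [0.994, -0.113, -0.001, -0.001]
contact_force: [0.3, -4.5, -1.6]
gripper_width: 26.1
```

```bash
python3 -c "
from h import *
avg(8); swing([-14,-15,-16],115.7)"
```

```text
tau mean 0.173 sd 0.072 F/T [ 0.747 -3.344 -1.685 -0.968 -0.195 -0.183]
t20.10 pos [439.   32.1 149.9] yawx -13.0 z [-0.002  0.002 -1.   ] F [ 1.1  -2.13 -1.43] T [-0.931 -0.163 -0.192] w 26.7 q [ 0.44  0.18 -0.56 -0.   -0.83  0.9 ]
[[0.0, -0.0028, 0.0004, np.float64(1.0)], [0.0001, -0.0049, 0.0004, np.float64(2.0)], [0.0002, -0.0069, 0.0004, np.float64(3.0)]]
```

Emit:
{"method": "jog_arm", "body": {"increments": [[0,-0.002,0,1],[0.0001,-0.004,0,2],[0.0002,-0.006,0,3],[0.0002,-0.006,0,3]]}}

```text
clock: 20.6
position: [440.5, 37.9, 149.9]
ee_rot: [0.99, -0.139, -0.001, -0.001]
contact_force: [1.2, -3.6, -0.6]
gripper_width: 26.3
```

```bash
python3 -c "
from h import *
avg(8); swing([-17,-18,-19],115.7)"
```

```text
tau mean 0.199 sd 0.058 F/T [ 0.528 -3.727 -1.786 -1.06  -0.179 -0.197]
t21.00 pos [440.5  37.9 149.9] yawx -16.0 z [-0.002  0.002 -1.   ] F [ 0.93 -3.63 -1.47] T [-1.073 -0.166 -0.232] w 26.5 q [ 0.45  0.18 -0.56 -0.   -0.83  0.84]
[[0.0, -0.0029, 0.0004, np.float64(1.0)], [0.0001, -0.0049, 0.0004, np.float64(2.0)], [0.0003, -0.0069, 0.0004, np.float64(3.0)]]
```

```bash
cat >> h.py <<'E'
def tq2(s):
    r=(s["position"]-EYE)/1000; T=s["wrist_torque"]; F=np.array([-T[1],T[0]])/.286; return r[0]*F[1]-r[1]*F[0]+T[2]
def avg(n=10):
    v=[];w=[];Fs=[]
    for i in range(n):
        get_image("side"); s=read_state(); v.append(tq(s));w.append(tq2(s));Fs.append(np.r_[s["contact_force"],s["wrist_torque"]])
    print("tau mean %.3f sd %.3f"%(np.mean(v),np.std(v)),"tau2 %.3f sd %.3f"%(np.mean(w),np.std(w)),"F/T",np.round(np.mean(Fs,0),3))
E
```

Emit:
{"method": "jog_arm", "body": {"increments": [[0,-0.002,0,1],[0.0001,-0.004,0,2],[0.0002,-0.0059,0,3],[0.0002,-0.0059,0,3]]}}

```text
clock: 21.5
position: [442.3, 43.6, 149.8]
ee_rot: [0.986, -0.165, -0.001, -0.001]
contact_force: [1.0, -4.0, -1.6]
gripper_width: 26.4
```

```bash
python3 -c "
from h import *
avg(8); swing([-20,-21,-22],115.7)"
```

```text
tau mean 0.156 sd 0.058 tau2 0.184 sd 0.021 F/T [ 0.458 -3.321 -1.597 -1.038 -0.177 -0.188]
t21.90 pos [442.3  43.5 149.9] yawx -19.0 z [-0.002  0.002 -1.   ] F [ 0.47 -3.26 -1.56] T [-1.001 -0.159 -0.131] w 26.3 q [ 0.46  0.19 -0.56 -0.   -0.83  0.78]
[[0.0001, -0.0031, 0.0004, np.float64(1.0)], [0.0002, -0.0051, 0.0004, np.float64(2.0)], [0.0003, -0.0071, 0.0004, np.float64(3.0)]]
```

Emit:
{"method": "jog_arm", "body": {"increments": [[0,-0.002,0,1],[0.0001,-0.004,0,2],[0.0002,-0.0059,0,3],[0.0002,-0.0059,0,3]]}}

```text
clock: 22.4
position: [444.4, 49.1, 149.9]
ee_rot: [0.982, -0.191, -0.001, -0.001]
contact_force: [2.0, -4.6, -2.1]
gripper_width: 26.5
```

```bash
python3 -c "
from h import *
avg(6); swing([-23,-24,-25],115.7)"
```

```text
tau mean 0.186 sd 0.066 tau2 0.190 sd 0.035 F/T [ 0.585 -3.599 -1.83  -1.029 -0.142 -0.173]
t22.70 pos [444.4  49.  149.9] yawx -22.0 z [-0.002  0.002 -1.   ] F [ 0.5  -3.71 -2.53] T [-1.026 -0.114 -0.207] w 26.4 q [ 0.47  0.19 -0.55 -0.   -0.83  0.72]
[[0.0001, -0.0032, 0.0004, np.float64(1.0)], [0.0002, -0.0052, 0.0004, np.float64(2.0)], [0.0003, -0.0072, 0.0004, np.float64(3.0)]]
```

Emit:
{"method": "jog_arm", "body": {"increments": [[0,-0.002,0,1],[0.0001,-0.004,0,2],[0.0002,-0.006,0,3],[0.0002,-0.006,0,3]]}}

```text
clock: 23.2
position: [446.8, 54.5, 149.9]
ee_rot: [0.976, -0.217, -0.001, -0.001]
contact_force: [0.8, -4.2, -1.9]
gripper_width: 26.8
```

```bash
python3 -c "
from h import *
avg(6); swing([-26,-27,-28],115.7)"
```

```text
tau mean 0.202 sd 0.042 tau2 0.185 sd 0.034 F/T [ 0.561 -3.976 -1.592 -1.089 -0.156 -0.186]
t23.50 pos [446.8  54.5 149.9] yawx -25.0 z [-0.002  0.002 -1.   ] F [ 0.56 -4.03 -0.64] T [-1.112 -0.139 -0.144] w 26.7 q [ 0.48  0.2  -0.54 -0.   -0.83  0.65]
[[0.0001, -0.0033, 0.0004, np.float64(1.0)], [0.0002, -0.0053, 0.0004, np.float64(2.0)], [0.0003, -0.0073, 0.0004, np.float64(3.0)]]
```

Emit:
{"method": "jog_arm", "body": {"increments": [[0,-0.002,0,1],[0.0001,-0.004,0,2],[0.0002,-0.006,0,3],[0.0002,-0.006,0,3]]}}

```text
clock: 24.0
position: [449.5, 59.9, 149.9]
ee_rot: [0.97, -0.242, -0.001, -0.001]
contact_force: [-0.0, -4.3, -1.6]
gripper_width: 26.7
```

```bash
python3 -c "
from h import *
avg(6); swing([-29,-30,-31],115.7)"
```

```text
tau mean 0.201 sd 0.038 tau2 0.199 sd 0.023 F/T [ 1.074 -4.457 -1.737 -1.184 -0.149 -0.195]
t24.30 pos [449.5  59.8 149.9] yawx -28.0 z [-0.002  0.002 -1.   ] F [ 1.92 -4.51 -2.01] T [-1.151 -0.12  -0.18 ] w 26.4 q [ 0.49  0.2  -0.54 -0.   -0.84  0.59]
[[0.0001, -0.0034, 0.0004, np.float64(1.0)], [0.0002, -0.0054, 0.0004, np.float64(2.0)], [0.0003, -0.0074, 0.0004, np.float64(3.0)]]
```

Emit:
{"method": "jog_arm", "body": {"increments": [[0,-0.002,0,1],[0.0001,-0.004,0,2],[0.0002,-0.0059,0,3],[0.0002,-0.0059,0,3]]}}

```text
clock: 24.8
position: [452.4, 65.0, 149.9]
ee_rot: [0.964, -0.267, -0.001, -0.001]
contact_force: [0.3, -4.9, -2.0]
gripper_width: 26.2
```

```bash
python3 -c "
from h import *
avg(6); swing([-32,-33,-34],115.7)"
```

```text
tau mean 0.137 sd 0.081 tau2 0.178 sd 0.049 F/T [ 0.789 -3.88  -1.928 -1.159 -0.112 -0.2  ]
t25.10 pos [452.4  65.  149.9] yawx -31.0 z [-0.001  0.002 -1.   ] F [ 0.9  -4.84 -2.09] T [-1.072 -0.064 -0.194] w 26.4 q [ 0.5   0.21 -0.53 -0.   -0.84  0.53]
[[0.0001, -0.0035, 0.0004, np.float64(1.0)], [0.0002, -0.0055, 0.0004, np.float64(2.0)], [0.0003, -0.0075, 0.0004, np.float64(3.0)]]
```

Emit:
{"method": "jog_arm", "body": {"increments": [[0,-0.002,0,1],[0.0001,-0.004,0,2],[0.0002,-0.0059,0,3],[0.0002,-0.0059,0,3]]}}

```text
clock: 25.6
position: [455.7, 70.0, 149.9]
ee_rot: [0.956, -0.292, -0.001, -0.001]
contact_force: [0.8, -4.3, -1.8]
gripper_width: 26.7
```

```bash
python3 -c "
from h import *
avg(6); swing([-35,-36,-37],115.7);snap('wrist','w20');crop('w20',210,0,350,90,5,'w20z')"
```

```text
tau mean 0.193 sd 0.055 tau2 0.202 sd 0.017 F/T [ 0.342 -3.898 -2.274 -1.148 -0.104 -0.158]
t25.90 pos [455.6  69.9 150. ] yawx -34.0 z [-0.001  0.003 -1.   ] F [ 0.43 -4.68 -2.12] T [-1.142 -0.1   -0.156] w 26.7 q [ 0.5   0.21 -0.52 -0.   -0.84  0.48]
[[0.0, -0.0037, 0.0005, np.float64(1.0)], [0.0001, -0.0057, 0.0005, np.float64(2.0)], [0.0002, -0.0077, 0.0005, np.float64(3.0)]]
```

View pics/w20z.png

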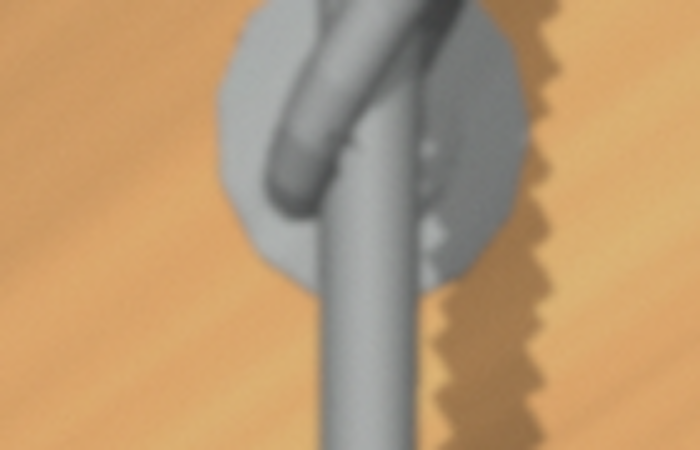

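The loop keeps the same angle relative to the blade, so it's turning with it, and the torque is still at running level. Continuing.

Emit:
{"method": "jog_arm", "body": {"increments": [[0,-0.002,0,1],[0.0001,-0.004,0,2],[0.0002,-0.006,0,3],[0.0002,-0.006,0,3]]}}

```text
clock: 26.45
position: [459.1, 74.8, 149.9]
ee_rot: [0.948, -0.317, -0.001, -0.001]
contact_force: [-0.5, -5.0, -0.8]
gripper_width: 26.6
```

```bash
python3 -c "
from h import *
avg(6); swing([-38,-39,-40],115.7)"
```

```text
tau mean 0.157 sd 0.062 tau2 0.176 sd 0.024 F/T [ 0.675 -4.495 -1.94  -1.255 -0.079 -0.21 ]
t26.75 pos [459.1  74.8 150. ] yawx -37.0 z [-0.001  0.003 -1.   ] F [ 1.37 -4.68 -2.45] T [-1.229 -0.078 -0.223] w 26.4 q [ 0.51  0.22 -0.51 -0.   -0.84  0.42]
[[0.0, -0.0037, 0.0005, np.float64(1.0)], [0.0001, -0.0057, 0.0005, np.float64(2.0)], [0.0002, -0.0078, 0.0005, np.float64(3.0)]]
```

Emit:
{"method": "jog_arm", "body": {"increments": [[0,-0.002,0,1],[0.0001,-0.004,0,2],[0.0002,-0.0059,0,3],[0.0002,-0.0059,0,3]]}}

```text
clock: 27.25
position: [462.8, 79.3, 149.9]
ee_rot: [0.94, -0.342, -0.001, -0.001]
contact_force: [-0.0, -4.4, -2.1]
gripper_width: 26.4
```

```bash
python3 -c "
from h import *
avg(6); swing([-41,-42,-43],115.7)"
```

```text
tau mean 0.259 sd 0.049 tau2 0.300 sd 0.027 F/T [ 0.492 -4.436 -2.488 -1.319 -0.045 -0.097]
t27.55 pos [462.8  79.3 149.9] yawx -40.0 z [-0.001  0.003 -1.   ] F [ 0.41 -3.95 -2.28] T [-1.312 -0.107 -0.121] w 26.8 q [ 0.52  0.23 -0.5  -0.   -0.84  0.36]
[[0.0, -0.0039, 0.0004, np.float64(1.0)], [0.0001, -0.006, 0.0004, np.float64(2.0)], [0.0002, -0.008, 0.0005, np.float64(3.0)]]
```

Torque has stepped to 0.30 N m: the collar is bearing. Going on in fine steps toward 0.5.

Emit:
{"method": "jog_arm", "body": {"increments": [[0,-0.001,0,0.5],[0,-0.002,0,1],[0.0001,-0.003,0,1.5],[0.0001,-0.003,0,1.5]]}}

```text
clock: 28.05
position: [464.7, 81.5, 149.9]
ee_rot: [0.935, -0.354, -0.001, -0.001]
contact_force: [-0.8, -4.3, -2.1]
gripper_width: 26.6
```

```bash
python3 -c "
from h import *
avg(8)"
```

```text
tau mean 0.338 sd 0.065 tau2 0.363 sd 0.029 F/T [ 0.118 -4.82  -2.403 -1.402  0.033 -0.071]
```

Emit:
{"method": "jog_arm", "body": {"increments": [[0,-0.001,0,0.5],[0,-0.002,0,1],[0.0001,-0.003,0,1.5],[0.0001,-0.003,0,1.5]]}}

```text
clock: 28.95
position: [466.7, 83.6, 149.9]
ee_rot: [0.93, -0.366, -0.001, -0.001]
contact_force: [0.3, -5.2, -2.0]
gripper_width: 26.9
```

```bash
python3 -c "
from h import *
avg(8)"
```

```text
tau mean 0.396 sd 0.051 tau2 0.419 sd 0.032 F/T [ 0.27  -5.155 -2.395 -1.411  0.073 -0.019]
```

Emit:
{"method": "jog_arm", "body": {"increments": [[0,-0.001,0,0.5],[0,-0.002,0,1],[0.0001,-0.0032,0,1.6],[0.0001,-0.0032,0,1.6]]}}

```text
clock: 29.85
position: [468.8, 85.8, 149.8]
ee_rot: [0.925, -0.379, -0.001, -0.0]
contact_force: [0.2, -5.3, -1.4]
gripper_width: 26.4
```

```bash
python3 -c "
from h import *
avg(10)"
```

```text
tau mean 0.466 sd 0.053 tau2 0.494 sd 0.025 F/T [-0.141 -4.757 -1.705 -1.437  0.06   0.062]
```

Torque is 0.47–0.49 N m by both estimates, the target. Swinging the blade back inside the free play, then drawing it out.

```bash
python3 -c "
from h import *
swing([-40,-35,-30,-25,-21,-18,-18],115.5)"
```

```text
t30.35 pos [468.8  85.8 149.8] yawx -44.6 z [-0.002  0.002 -1.   ] F [-0.23 -4.48 -1.35] T [-1.452  0.099  0.05 ] w 26.5 q [ 0.52  0.24 -0.48 -0.   -0.85  0.27]
[[0.0003, 0.0069, 0.0003, np.float64(-4.6)], [0.0014, 0.0169, 0.0003, np.float64(-9.6)], [0.0033, 0.0268, 0.0003, np.float64(-14.6)], [0.0061, 0.0365, 0.0003, np.float64(-19.6)], [0.0089, 0.044, 0.0003, np.float64(-23.6)], [0.0114, 0.0495, 0.0003, np.float64(-26.6)], [0.0114, 0.0495, 0.0003, np.float64(-26.6)]]
```

Emit:
{"method": "jog_arm", "body": {"increments": [[0.0003,0.0069,0,-4.6],[0.0014,0.0169,0,-9.6],[0.0033,0.0268,0,-14.6],[0.0061,0.0365,0,-19.6],[0.0089,0.044,0,-23.6],[0.0114,0.0495,0,-26.6],[0.0114,0.0495,0,-26.6]]}}

```text
clock: 31.22
position: [442.5, 43.1, 150.1]
ee_rot: [0.988, -0.157, -0.001, -0.002]
contact_force: [-1.5, -1.8, -1.3]
gripper_width: 26.3
```

```bash
python3 -c "
from h import *
avg(4); step(tgt(182,-18),-18);snap('wrist','w30');crop('w30',210,0,350,90,5,'w30z')"
```

```text
tau mean 0.061 sd 0.052 tau2 0.045 sd 0.023 F/T [-0.884 -1.107 -1.161 -0.278  0.243 -0.093]
t31.43 pos [442.5  43.1 150. ] yawx -18.0 z [-0.002  0.003 -1.   ] F [-1.47 -1.25 -1.24] T [-0.26   0.182 -0.078] w 26.4 q [ 0.46  0.19 -0.55 -0.   -0.83  0.8 ]
-> [-0.0666, 0.0006, 0.0006, 0.03]
```

View pics/w30z.png

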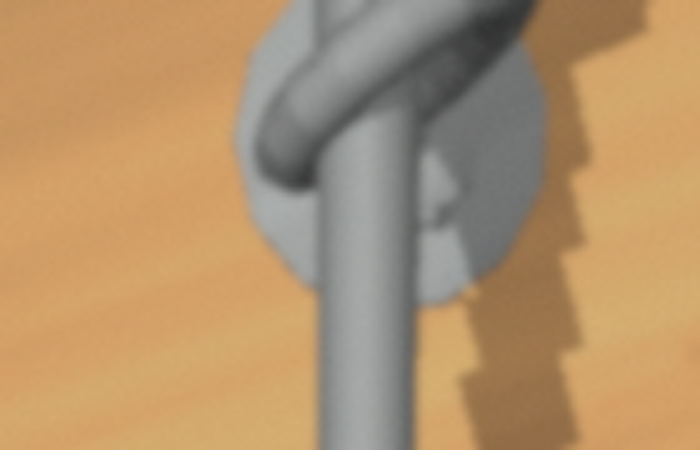

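Emit:
{"method": "jog_arm", "body": {"increments": [[0.0002,0.0075,0,-3],[0.0007,0.0137,0,-6],[0.0007,0.0137,0,-6],[0.0007,0.0137,0,-6]]}}

```text
clock: 31.98
position: [439.4, 30.2, 150.1]
ee_rot: [0.995, -0.104, -0.0, -0.001]
contact_force: [0.0, 0.3, -1.8]
gripper_width: 26.2
```

```bash
python3 -c "
from h import *
avg(4); step(tgt(180,-12),-12);snap('wrist','w31');crop('w31',210,0,350,90,5,'w31z')"
```

```text
tau mean 0.037 sd 0.041 tau2 0.000 sd 0.031 F/T [ 1.600e-02 -3.250e-01 -1.416e+00  7.000e-03  2.400e-02  1.000e-03]
t32.17 pos [439.1  30.  149.9] yawx -12.0 z [-0.001  0.003 -1.   ] F [ 0.47 -0.24 -1.02] T [ 0.031  0.02  -0.02 ] w 26.3 q [ 0.44  0.18 -0.56 -0.   -0.83  0.93]
-> [-0.0649, -0.0008, 0.0006, 0.04]
```

View pics/w31z.png

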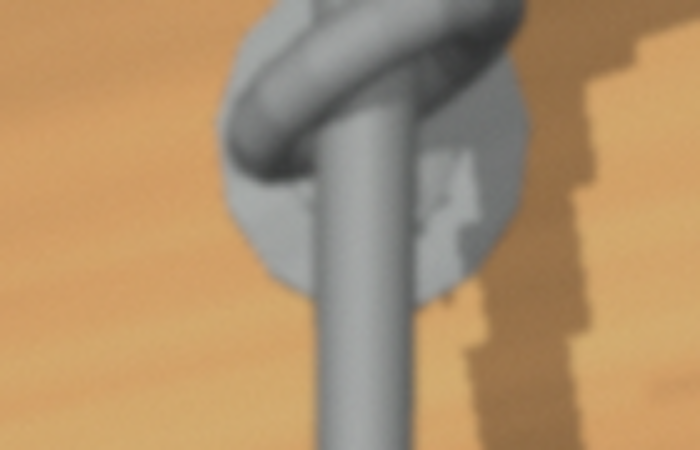

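The blade is free, with zero force and torque. Drawing it straight out.

Emit:
{"method": "jog_arm", "body": {"increments": [[-0.012,0,0,0],[-0.025,0,0,0],[-0.04,0,0,0],[-0.055,0,0,0],[-0.066,0,0,0],[-0.066,0,0,0]]}}

```text
clock: 32.98
position: [373.7, 43.8, 150.3]
ee_rot: [0.995, -0.104, -0.001, -0.001]
contact_force: [-0.7, 0.6, -0.6]
gripper_width: 26.7
```

```bash
python3 -c "
from h import *
where(); snap('side','s32');crop('s32',170,160,320,270,5,'s32z')"
```

```text
t32.98 pos [373.7  43.8 150.3] yawx -11.9 z [-0.001  0.003 -1.   ] F [-0.66  0.56 -0.57] T [0.007 0.019 0.045] w 26.7 q [ 0.55  0.07 -0.7  -0.   -0.8   0.81]
```

View pics/s32z.png

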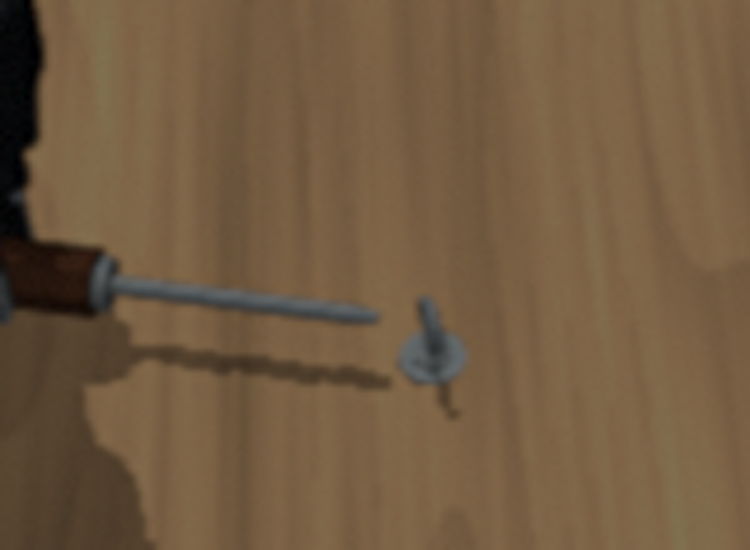

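Side view: the tip (zoom 378,317) is well clear of the loop (430,325). Lifting and moving left to lay it down.

```bash
python3 -c "
from h import *
step((435,170,185),0)"
```

```text
t33.02 pos [374.5  43.9 150.3] yawx -11.9 z [-0.     0.003 -1.   ] F [ 0.24  0.72 -2.67] T [ 0.022 -0.     0.02 ] w 26.6 q [ 0.55  0.07 -0.7  -0.   -0.8   0.81]
-> [0.0332, -0.136, -0.0343, -11.9]
```

Emit:
{"method": "jog_arm", "body": {"increments": [[0,0,-0.034,0],[0,-0.03,-0.034,0],[0.01,-0.08,-0.034,-5],[0.033,-0.136,-0.034,-11.9],[0.033,-0.136,-0.034,-11.9],[0.033,-0.136,-0.034,-11.9],[0.033,-0.136,-0.034,-11.9]]}}

```text
clock: 33.9
position: [434.3, 169.1, 184.5]
ee_rot: [1.0, -0.001, -0.001, -0.001]
contact_force: [-0.1, 0.7, 0.0]
gripper_width: 26.4
```

```bash
python3 -c "
from h import *
step((435,170,143),0); snap('top','t33')"
```

```text
t33.90 pos [434.3 169.1 184.5] yawx -0.1 z [-0.001  0.003 -1.   ] F [-0.11  0.7   0.02] T [-0.04  -0.012  0.041] w 26.4 q [ 0.72  0.18 -0.46 -0.   -0.93  0.85]
-> [0.0007, -0.0008, 0.0415, -0.06]
```

View pics/t33.png

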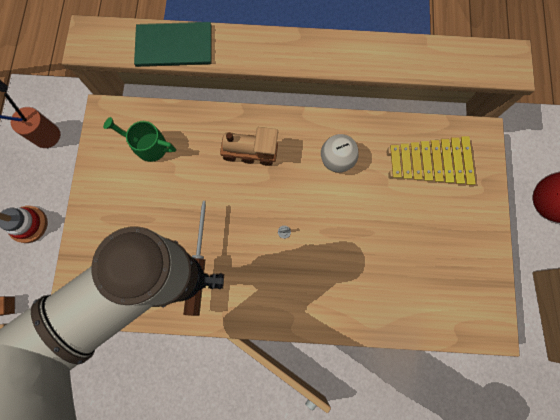

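The spot is clear and the toys haven't moved. Lowering gently.

Emit:
{"method": "jog_arm", "body": {"increments": [[0,0,0.02,0],[0,0,0.035,0],[0,0,0.04,0],[0,0,0.0425,0],[0,0,0.0425,0]]}}

```text
clock: 34.58
position: [434.6, 169.3, 142.7]
ee_rot: [1.0, -0.001, 0.0, -0.002]
contact_force: [0.3, 0.1, -1.1]
gripper_width: 26.4
```

```bash
python3 -c "
from h import *
where()"
```

```text
t34.58 pos [434.6 169.3 142.7] yawx -0.1 z [ 0.     0.003 -1.   ] F [ 0.32  0.12 -1.06] T [-0.015  0.004 -0.015] w 26.4 q [ 0.72  0.23 -0.52 -0.   -0.82  0.85]
```

Emit:
{"method": "jog_arm", "body": {"increments": [[0,0,0.0006,0],[0,0,0.0012,0],[0,0,0.0012,0]]}}

```text
clock: 34.95
position: [434.6, 169.3, 141.6]
ee_rot: [1.0, -0.001, 0.0, -0.002]
contact_force: [-0.3, -0.8, -1.5]
gripper_width: 26.4
```

```bash
python3 -c "
from h import *
where();get_image('side');where()"
```

```text
t34.95 pos [434.6 169.3 141.6] yawx -0.1 z [ 0.     0.004 -1.   ] F [-0.33 -0.8  -1.55] T [ 0.024  0.031 -0.055] w 26.4 q [ 0.72  0.23 -0.52 -0.   -0.82  0.85]
t35.00 pos [434.6 169.4 141.5] yawx -0.1 z [ 0.     0.003 -1.   ] F [ 0.26 -0.43 -1.17] T [-0.007  0.016 -0.042] w 26.5 q [ 0.72  0.23 -0.52 -0.   -0.82  0.85]
```

Emit:
{"method": "jog_arm", "body": {"increments": [[0,0,0.0006,0],[0,0,0.001,0],[0,0,0.001,0]]}}

```text
clock: 35.38
position: [434.6, 169.4, 141.4]
ee_rot: [1.0, -0.0, 0.0, -0.002]
contact_force: [-3.1, 0.5, 5.9]
gripper_width: 26.7
```

```bash
python3 -c "
from h import *
where();get_image('side');where()"
```

```text
t35.38 pos [434.6 169.4 141.4] yawx -0.0 z [ 0.001  0.003 -1.   ] F [-3.13  0.53  5.92] T [-0.145  0.853  0.008] w 26.7 q [ 0.72  0.23 -0.52 -0.   -0.82  0.85]
t35.42 pos [434.6 169.4 141.4] yawx -0.0 z [ 0.001  0.003 -1.   ] F [-1.85 -0.88  5.49] T [-0.073  0.831  0.014] w 26.3 q [ 0.72  0.23 -0.52 -0.   -0.82  0.85]
```

Resting on the tier at the same height as when gripped. Opening and rising.

Emit:
{"method": "jog_arm", "body": {"increments": [[0,0,0,0],[0,0,0,0],[0,0,0,0],[0,0,0,0]], "hand": 0.3}}

```text
clock: 35.92
position: [434.6, 169.3, 141.3]
ee_rot: [1.0, -0.0, 0.0, -0.002]
contact_force: [0.1, 0.3, 0.1]
gripper_width: 55.2
```

Emit:
{"method": "jog_arm", "body": {"increments": [[0,0,-0.015,0],[0,0,-0.05,0],[0,0,-0.11,0],[0,0,-0.13,0],[0,0,-0.13,0]]}}

```text
clock: 36.55
position: [435.1, 169.4, 272.9]
ee_rot: [1.0, -0.0, 0.002, -0.003]
contact_force: [0.1, -0.2, -0.4]
gripper_width: 55.5
```

Emit:
{"method": "jog_arm", "body": {"increments": [[-0.03,-0.06,0,0],[-0.03,-0.12,0,0],[-0.03,-0.15,0,0],[-0.03,-0.15,0,0],[-0.03,-0.15,0,0]]}}

```text
clock: 37.17
position: [404.7, 318.6, 272.1]
ee_rot: [1.0, -0.0, 0.001, -0.002]
contact_force: [-0.9, -0.4, 0.2]
gripper_width: 55.5
```

```bash
python3 -c "
from h import *
where(); snap('side','s40');snap('top','t40')
b=cv2.imread('pics/t40.png');a=cv2.imread('pics/s40.png')
cv2.imwrite('pics/e40.png',cv2.resize(a[140:250,150:290],None,fx=5,fy=5,interpolation=2))"
```

```text
t37.17 pos [404.7 318.6 272.1] yawx -0.1 z [ 0.002  0.004 -1.   ] F [-0.95 -0.37  0.16] T [-0.049  0.04   0.028] w 55.5 q [ 0.98  0.18 -0.22 -0.   -1.17  0.59]
```

View pics/t40.png

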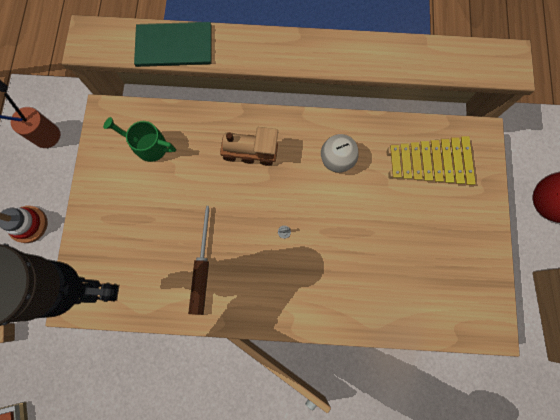

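View pics/s40.png

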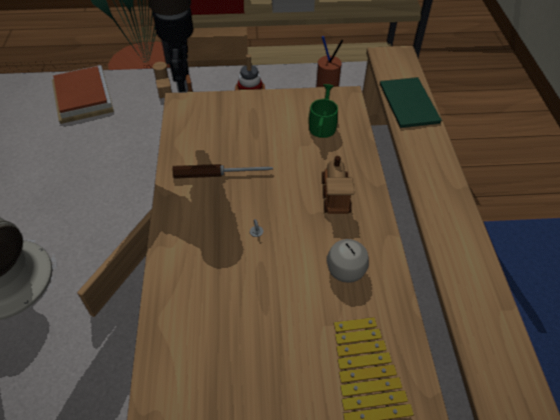

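View pics/e40.png

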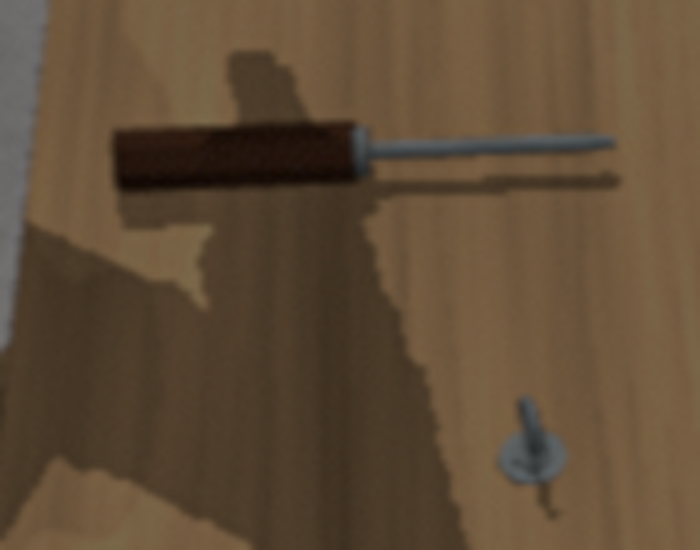

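The driver lies flat on the tier (top view: tip (207,208), butt (198,313)), about 150 mm from the eye. The toys are at their original pixels and the arm is clear.

```bash
python3 -c "
from bench import *
print(job_done())"
```

```text
the job is handed in; nothing more can be done
None
```

The screw eye is snug, and the screwdriver is lying flat on the lower tier. I handed the job in at about 37 s of the 72 s allowed.

- **Tightening:** I threaded the blade through the loop without any contact force showing and turned it clockwise with the eye as pivot. The thread ran at about 0.18 N m. The collar began to bear at a blade yaw of about −40°, where the torque rose to 0.30. I stopped at 0.47 N m from the force-and-moment reading and 0.49 from the wrist-moment reading, close to the 0.5 target and well under 0.65.
- **Blade out:** I swung the blade back inside the loop's free play until force and torque read zero, then drew it straight out. At the first swing-back angle it still rubbed one side of the loop, about 0.05 N m and away from the loosening direction. I shifted it sideways before withdrawing.
- **Laying down:** The screwdriver rests about 150 mm to the left of the eye, with the gripper open and clear of everything.

In the last top and side pictures the toys are at the same positions as at the start. The top and side cameras had disagreed on positions by 2–4 mm, so I aligned the blade from the wrist camera instead. No check failed at the end, but I did not measure the eye's torque again after letting go.

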